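# Sort the washed dishes off the draining deck

### The job

Slide the metal shutter outward to its end stop so that the bin under it is fully open and leave it there, and clear the draining deck: both upside-down round bowls go into the slotted basket and both rectangular lunch boxes into the plain-walled tray; pushing them over the deck's edge is fine. Leave the small jar and the soap on the deck where they are.

Things in the scene. Friction and masses are not known exactly. Their poses are not given: they have to be found in the camera images.
- stand: fixed draining stand. Level brown wooden deck without rims, top 100 mm above the table, its y from -200 to +200 mm, its x from -180 to +250 mm. Origin on the table; x points away from the robot, y left. A bin stands against the left edge and one against the right, rims 5 mm below the deck. Bowls and boxes lie in three rows 115 mm apart in x, each free to be pushed straight left or right
- shutter (a joint): aluminium plate 350 (x) by 146 (y) by 6 mm on rails above the left bin, underside 107 mm above the table. Value in m: 0 covers the left bin, grows as it slides outward (to the stand's +y, left, away from the deck) to the end stop at 0.15. Needs about 2 N and stays where it is left
- shutter_grip (a point): centre of the black grip bar standing on the shutter near its inner edge: 70 mm (x) by 14 mm (y), 32 mm high, top 145 mm above the table, foot on the plate at 113 mm; the plate reaches 30 mm from this point towards the deck
- basket: blue plastic basket with rows of dark slots in its walls and floor, 340 mm (x, stand's front to back) by 150 mm (y) by 95 mm high, walls and floor 5 mm; fixed in place beside the deck with a 5 mm gap, on the left or the right (this varies); origin at the centre of its underside on the table
- tray: blue plastic tray with plain unbroken walls and floor, 340 mm (x, stand's front to back) by 150 mm (y) by 95 mm high, walls and floor 5 mm; fixed in place beside the deck with a 5 mm gap, on the left or the right (this varies); origin at the centre of its underside on the table
- bowl_a: plain steel bowl lying upside down on the deck, round, 96 mm across at its rim (which is down, on the deck), 40 mm high, narrowing to 52 mm at its flat top, about 0.12 kg; origin on its axis at mid height (20 mm above the deck)
- bowl_b: plain steel bowl lying upside down on the deck, round, 96 mm across at its rim (which is down, on the deck), 40 mm high, narrowing to 52 mm at its flat top, about 0.12 kg; origin on its axis at mid height (20 mm above the deck); in the same row as the other bowl, 143 to 158 mm to its left
- box_a: closed rectangular steel lunch box, rounded edges, 84 mm (its x) by 62 mm (its y), 40 mm high, flat lid, about 0.2 kg; origin at its centre (20 mm above the deck); its long side starts within 35 degrees of the stand's x
- box_b: closed rectangular steel lunch box, rounded edges, 84 mm (its x) by 62 mm (its y), 40 mm high, flat lid, about 0.2 kg; origin at its centre (20 mm above the deck); its long side starts within 35 degrees of the stand's x
- spice_jar: bystander: small spice jar, 42 mm across, 55 mm high, at the deck's far edge; origin at the centre of its underside
- soap: bystander: bar of soap 40 by 75 by 28 mm at the deck's far edge; origin at the centre of its underside

How it is judged (in metres and radians):
At the end, for the whole second after the job is handed in: The shutter is within 8 mm of its outer end stop (value above 0.142); both bowls are in the basket and both lunch boxes in the tray (centres inside the walls and below 92 mm above the table, at any attitude), all at rest (value of joint shutter above 0.142 m and x of bowl_a in the frame of basket between -0.165 and 0.165 m and y of bowl_a in the frame of basket between -0.07 and 0.07 m and z of each of bowl_a, bowl_b in the frame of basket below 0.092 m and linear speed of each of bowl_a, bowl_b, box_a, box_b below 0.03 m/s and x of bowl_b in the frame of basket between -0.165 and 0.165 m and y of bowl_b in the frame of basket between -0.07 and 0.07 m and x of box_a in the frame of tray between -0.165 and 0.165 m and y of box_a in the frame of tray between -0.07 and 0.07 m and z of each of box_a, box_b in the frame of tray below 0.092 m and x of box_b in the frame of tray between -0.165 and 0.165 m and y of box_b in the frame of tray between -0.07 and 0.07 m); the robot touches nothing.
It fails at once if the spice jar or the soap is moved more than 40 mm (distance of any of spice_jar, soap from where it was at the start of the episode above 0.04 m).
It also fails if it takes over 72 s, if anything falls off the work surface, if the arm or the gripper's body presses on something with over 40 N, if the wrist force passes 120 N, or if a joint passes its speed limit or range.

### The arm

A 6-joint arm with a two-finger parallel gripper is mounted at the origin on the work surface. World frame = base frame: x ahead of the robot, y to its left, z up, the work surface at z = 0. Lengths are in m, angles in degrees, forces in N, time in s.
With the tool pointing down it reaches from about 0.325 to 0.925 m from the base axis. Payload 3.1 kg.
Tool frame: the origin (TCP) lies midway between the tips of the shut fingers; the grasp point (between the pads) lies 19 mm behind it; z points along the fingers, y is the line along which they close (so a half turn about z gives the same grasp; the last joint's range is limited). The gripper opens to 85 mm and grips with 20 to 120 N. Pads are 22 mm wide; open, the fingers measure 114 mm over their backs; the gripper's body (76 mm by 85 mm) begins 54 mm behind the grasp point. The pads swing forward as they close: fully open they stand 13 mm farther back than shut.
Start: joints at [59.232, 12.427, 92.441, -0, 75.132, -6.429], TCP at [0.258, 0.569, 0.231] pointing down, gripper open.
Joint ranges: [-157.48, 157.48], [-44.54, 120.13], [17.64, 146.25], [-64.5, 244.5], [7.68, 150.69], [-147.95, 147.95]. Speed limits (degrees/s): [159.86, 159.86, 180, 180, 180, 180].

### API

Orientations are given as [roll, pitch, yaw] about the fixed x, y, z axes, in that order (R = Rz(yaw) Ry(pitch) Rx(roll)).
In Python, from bench import robot, viewer, job, look_for, cut_out gives the robot as it stands. The module is installed in compiled form; this text tells all that it offers.
- The arm moves only by the tool arm_command, never from a script. Its argument "commands" is a list that holds one entry, the list of rows, each a list of 4 numbers: the shift along the tool's x, y, z in mm, then the turn about the tool's z in degrees. A call has 1 to 20 rows; each row is the pose to reach, as a shift and turn from the pose commanded when the call began, along the tool's axes at that moment; what a row does not reach only later rows make up. A row lasts 1/12 s, in which the tool goes at most 41.7 mm and 7.16 degrees, less where a joint would pass 70% of its speed; a pose out of reach is approached as far as the arm can. A call with a gripper value outside its range is refused whole. "jaw" is the opening in per cent of the stroke, from 0 (shut) to 100 (fully open), set as the call begins (left out, the last holds). The fingers move at their own pace and stop on an object; the grip force is fixed at half the most. Time passes only in rows, so rows that repeat a pose let the fingers close. It gives the time, the measured TCP pose, the force, the opening and the grip force at its end, in the units of the state.
- robot.get_state(): the state, without advancing time (a new reading comes with each control period).
- viewer.get_image(name): name is "side" or "top"; returns the picture (480x640x3 uint8, red, green, blue); there is no depth.
- viewer.camera_info(name): a dict with "vertical_fov" (degrees; the focal length in pixels is half the picture's height over the tangent of half this angle, whatever the lens; pixels are square), "cx", "cy" (the principal point, pixels), "camera_from_world" (4x4, takes a point from world to camera coordinates). Camera axes: x right, y up, looking along -z (the intrinsics and any distortion apply to the point x, -y, -z); pixel columns grow to the right and rows downward; lengths in m; the calibration is good to about 2 mm. A picture is of the moment at which its call begins. camera_info takes no time and is no camera call.
- job.sign_off(): hands the job in; it is judged then, once.
Trained networks look in the newest picture that a camera, given by its name, has taken for a name from the list of things; names that differ only in an ending like _2 or _b are one class to them, and where a whole thing is asked for, a point or a joint stands for the part that bears it (a point fixed in the world has none). Each returns a list of dicts, best first, with "score" (0 to 1); they miss things now and then, are a little off and sometimes report something else, mostly with a low value. They report only what shows in the picture. A call takes as long as a camera call.
- look_for(camera, query): "xyz" ([x, y, z] in m, in world coordinates, good to about 4 mm: the middle of the surface that is visible of it).
- cut_out(camera, query): "mask" (480x640 bool, what is visible of it).
The state is a dict: "time_s": time; "joints": joint angles; "qd": joint speeds; "tau": joint torques, N m; "eef_pos": TCP position; "ee_rot": TCP orientation; "wrist_force": force on the tool from outside, world axes, zero at the start; "torque": the same for the moment, N m; "gripper_width": finger opening in m; "grasp_force": force on a finger pad.
Only numpy, scipy, OpenCV 4.12 (cv2) and the standard library are available. Lean on these libraries where they do the work, as an engineer would, in place of code of your own. Each camera call takes 0.05 s, during which the arm holds its last target. There are 200 camera calls.

## Working session

There is one attempt and no reset: what is moved stays moved. The work goes in short steps, Python scripts to look and compute and a tool call to move; the robot and the scene stay as the last step left them, time stands still between calls to the robot, and variables do not carry over. Pictures are saved under pics/ and viewed, at most 10 in all, crops included, and the job is handed in when it is done.

Besides the shell and the picture viewer there is one more tool, called after ">>>" by a JSON object that holds its "name" and its "arguments", one argument or row to a line. arm_command: Moves the arm, as the interface text tells. Its arguments: {"type":"object","properties":{"commands":{"type":"array","items":{"type":"array","items":{"type":"array","items":{"type":"number"}}}},"jaw":{"type":"number"}},"required":["commands"]}

```bash
mkdir -p pics
cat > h.py <<'E'
import numpy as np, cv2
from bench import robot, viewer, job, look_for, cut_out
def snap(cam,f):
    im=viewer.get_image(cam); cv2.imwrite('pics/'+f,im[:,:,::-1]); return im
E
python3 - <<'E'
from h import *
for c in ['top','side']:
    snap(c,c+'0.png')
    i=viewer.camera_info(c); print(c,i['vertical_fov'],i['cx'],i['cy'],np.round(i['camera_from_world'],4).tolist(),[k for k in i])
    for q in ['stand','shutter','shutter_grip','basket','tray','bowl_a','box_a','spice_jar','soap']:
        print(q,[(np.round(d['xyz'],3).tolist(),round(d['score'],2)) for d in look_for(c,q)])
s=robot.get_state(); print(s['eef_pos'],s['ee_rot'],s['time_s'],s['gripper_width'])
a=np.hstack([cv2.imread('pics/top0.png'),cv2.imread('pics/side0.png')]); cv2.imwrite('pics/both0.png',cv2.resize(a,(800,300)))
E
```

```text
top 54.74208403146681 322.4754435918878 237.44026732952972 [[-0.0092, -0.9998, -0.0151, 0.0035], [0.9964, -0.0104, 0.0847, -0.6293], [-0.0848, -0.0143, 0.9963, -0.9727], [0.0, 0.0, 0.0, 1.0]] ['vertical_fov', 'cx', 'cy', 'camera_from_world']
stand [([0.596, 0.084, 0.104], 0.96)]
shutter [([0.571, 0.306, 0.115], 0.92)]
shutter_grip [([0.572, 0.311, 0.11], 0.56)]
basket [([0.569, -0.304, 0.009], 0.81)]
tray [([0.572, 0.24, 0.005], 0.76)]
bowl_a [([0.577, 0.108, 0.134], 0.82), ([0.57, -0.033, 0.131], 0.69), ([0.787, -0.08, 0.127], 0.48)]
box_a [([0.46, -0.075, 0.139], 0.85), ([0.682, -0.12, 0.14], 0.69)]
spice_jar [([0.784, 0.109, 0.155], 0.57)]
soap [([0.787, -0.082, 0.124], 0.85), ([0.571, 0.309, 0.117], 0.69)]
side 45.61455568101476 306.334526916187 230.6351349136177 [[-0.9943, -0.1051, -0.0152, 0.6313], [0.0729, -0.78, 0.6215, -0.0928], [-0.0772, 0.6169, 0.7832, -1.0461], [0.0, 0.0, 0.0, 1.0]] ['vertical_fov', 'cx', 'cy', 'camera_from_world']
stand [([0.59, 0.175, 0.098], 0.87), ([0.781, -0.066, 0.126], 0.69)]
shutter [([0.57, 0.316, 0.114], 0.68), ([0.576, 0.135, 0.13], 0.29)]
shutter_grip [([0.572, 0.312, 0.109], 0.73)]
basket [([0.565, -0.351, 0.042], 0.65)]
tray [([0.573, 0.211, 0.077], 0.85)]
bowl_a [([0.568, -0.011, 0.128], 0.87), ([0.574, 0.134, 0.128], 0.67)]
box_a [([0.685, -0.105, 0.142], 0.88), ([0.454, -0.059, 0.139], 0.84)]
spice_jar [([0.787, 0.12, 0.146], 0.85)]
soap [([0.685, -0.102, 0.135], 0.73), ([0.78, -0.066, 0.126], 0.66)]
[0.25754996 0.56946168 0.23131079] [-1.79998771e+02  5.67007157e-04  1.55665537e+02] 1.0 0.08536391422952892
```

View pics/top0.png

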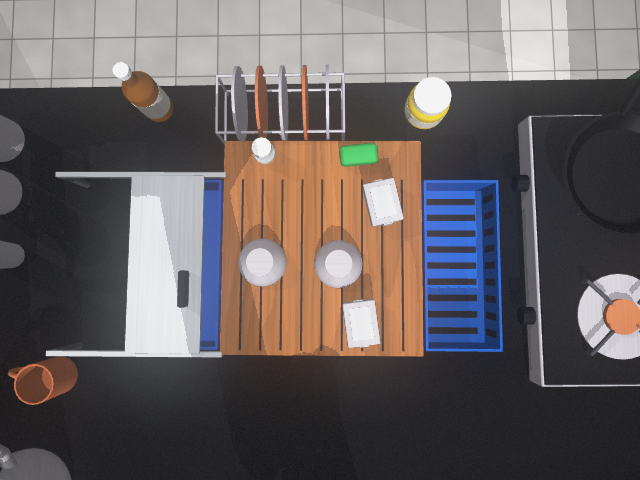

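View pics/side0.png

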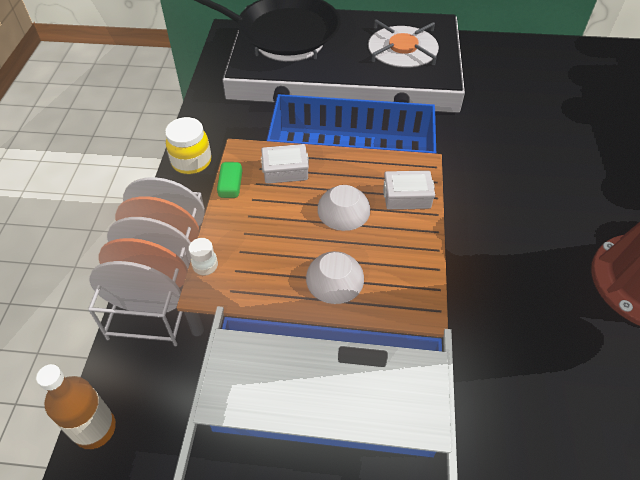

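```bash
cat >> h.py <<'E'
def back(c,u,v,z):
    i=viewer.camera_info(c); T=np.array(i['camera_from_world']); f=240/np.tan(np.radians(i['vertical_fov']/2))
    d=T[:3,:3].T@np.array([(u-i['cx'])/f,-(v-i['cy'])/f,-1]); o=-T[:3,:3].T@T[:3,3]
    return np.round(o+d*(z-o[2])/d[2],4)
E
python3 - <<'E'
from h import *
P={'top':{'deck':[(224,141,.1),(420,141,.1),(423,356,.1),(222,356,.1)],'grip':[(183,289,.145)],'bowlL,R':[(261,262,.14),(339,262,.14)],'box far':[(383,202,.14)],'box near':[(361,324,.14)],'jar':[(262,145,.155)],'soap':[(359,154,.128)],'basket':[(424,181,.095),(497,181,.095),(502,350,.095)],'plate':[(131,176,.113),(125,353,.113),(204,176,.113),(200,353,.113)],'shelf':[(57,174,.12),(47,353,.12)]},
'side':{'deck':[(228,140,.1),(441,154,.1),(447,331,.1),(180,309,.1)],'grip':[(363,352,.145)],'bowls':[(340,264,.14),(344,193,.14)],'boxes':[(285,152,.14),(409,180,.14)]}}
for c in P:
  for k,v in P[c].items(): print(c,k,[back(c,*p)[:2].tolist() for p in v])
for q in ['bowl_a','box_a']:
  for d in cut_out('top',q):
    m=d['mask'].astype(np.uint8); print(q,d['score'],cv2.minAreaRect(cv2.findNonZero(m)))
E
```

```text
top deck [[0.8225, 0.1954], [0.8171, -0.2031], [0.3892, -0.1975], [0.3918, 0.1955]]
top grip [[0.5241, 0.2602]]
top bowlL,R [[0.5739, 0.1133], [0.5724, -0.0353]]
top box far [[0.6867, -0.1211]]
top box near [[0.4557, -0.0752]]
top jar [[0.7971, 0.1096]]
top soap [[0.7844, -0.0774]]
top basket [[0.7358, -0.21], [0.734, -0.3568], [0.3988, -0.3528]]
top plate [[0.7495, 0.3787], [0.4009, 0.3814], [0.7477, 0.2318], [0.3999, 0.2353]]
top shelf [[0.7538, 0.5243], [0.403, 0.5298]]
side deck [[0.8134, -0.198], [0.3886, -0.1955], [0.3952, 0.1955], [0.8149, 0.1969]]
side grip [[0.5238, 0.266]]
side bowls [[0.5667, 0.1137], [0.5702, -0.0391]]
side boxes [[0.687, -0.1325], [0.4565, -0.081]]
bowl_a 0.95 ((337.5, 263.5), (47.0, 47.0), 90.0)
bowl_a 0.75 ((262.5000305175781, 262.0), (47.37614822387695, 47.37614822387695), 45.0)
box_a 0.73 ((382.4117736816406, 202.64706420898438), (45.11162567138672, 33.469913482666016), 75.96376037597656)
box_a 0.67 ((361.2022705078125, 323.29364013671875), (46.7788200378418, 32.940711975097656), 83.0887680053711)
```

>>> {"name": "arm_command", "arguments": {
  "commands": [
    [[-100,-52,0,17],[-200,-105,0,34],[-300,-157,0,50],[-392,-206,0,65.7],[-392,-206,0,65.7],[-392,-206,0,65.7],[-392,-206,0,65.7],[-392,-206,0,65.7],[-392,-206,0,65.7],[-392,-206,0,65.7],[-392,-206,0,65.7],[-392,-206,0,65.7],[-392,-206,0,65.7],[-392,-206,0,65.7],[-392,-206,0,65.7],[-392,-206,0,65.7]]
  ],
  "jaw": 30
}}

```text
time_s: 2.43
eef_pos: [0.5289, 0.2215, 0.2312]
ee_rot: [-180.0, -0.0, 90.1]
wrist_force: [0.1, -0.5, -0.8]
gripper_width: 0.0253
grasp_force: 0.0
```

>>> {"name": "arm_command", "arguments": {
  "commands": [
    [[0,0,40,0],[0,0,80,0],[0,0,111,0],[0,0,111,0],[15,0,111,0],[30,0,111,0],[45,0,111,0],[60,0,111,0],[75,0,111,0],[90,0,111,0],[105,0,111,0],[120,0,111,0],[135,0,111,0],[145,0,111,0],[155,0,111,0],[160,0,111,0],[165,0,111,0],[165,0,111,0]]
  ]
}}

```text
time_s: 3.93
eef_pos: [0.5306, 0.3694, 0.1214]
ee_rot: [-179.7, 2.0, 90.0]
wrist_force: [-2.6, -44.0, 19.9]
gripper_width: 0.0254
grasp_force: 22.1
```

Run:
```python
from h import *
snap('top','t1.png')
```

```text
(no output)
```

View pics/t1.png

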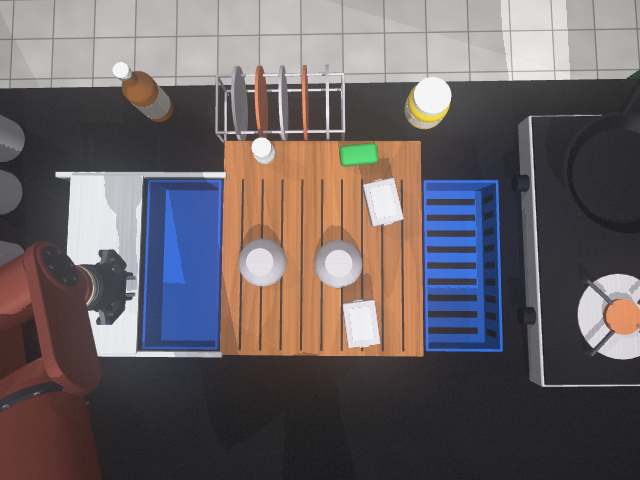

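>>> {"name": "arm_command", "arguments": {
  "commands": [
    [[-22,0,0,0],[-30,0,0,0],[-40,0,-40,0],[-40,0,-80,0],[-80,8,-105,0],[-120,16,-105,0],[-160,24,-105,0],[-200,32,-105,0],[-240,42,-105,0],[-280,42,-105,0],[-320,42,-105,0],[-348,42,-105,0],[-348,42,-105,0],[-348,42,-105,0],[-348,42,-70,0],[-348,42,-35,0],[-348,42,0,0],[-348,42,11,0],[-348,42,11,0]]
  ]
}}

```text
time_s: 5.57
eef_pos: [0.5681, 0.0394, 0.1049]
ee_rot: [-179.5, -0.1, 90.1]
wrist_force: [-0.7, -0.3, -0.4]
gripper_width: 0.0258
grasp_force: 0.0
```

Run:
```python
from h import *
snap('side','s1.png'); viewer.get_image('top')
m=cut_out('top','shutter')[0]['mask']
vs,us=np.nonzero(m); 
for r in (200,240,280,320): 
    e=us[vs==r]; print(r,back('top',e.min(),r,.113),back('top',e.max()+1,r,.113))
```

```text
200 [0.7023 0.5022 0.113 ] [0.7006 0.3534 0.113 ]
240 [0.6221 0.5052 0.113 ] [0.6206 0.3555 0.113 ]
280 [0.5431 0.5042 0.113 ] [0.5417 0.3555 0.113 ]
320 [0.4652 0.5051 0.113 ] [0.464  0.3576 0.113 ]
```

View pics/s1.png

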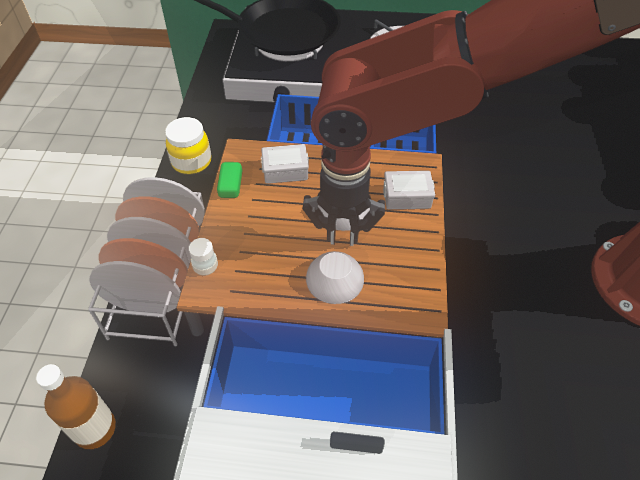

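>>> {"name": "arm_command", "arguments": {
  "commands": [
    [[-13,0,0,0],[-26,0,0,0],[-39,0,0,0],[-52,0,0,0],[-65,0,0,0],[-78,0,0,0],[-91,0,0,0],[-104,0,0,0],[-117,0,0,0],[-130,0,0,0],[-143,0,0,0],[-155,0,0,0],[-165,0,0,0],[-173,0,0,0],[-181,0,0,0],[-189,0,0,0],[-197,0,0,0],[-205,0,0,0],[-213,0,0,0],[-221,0,0,0]]
  ]
}}

```text
time_s: 7.38
eef_pos: [0.5728, -0.1841, 0.1127]
ee_rot: [179.8, -0.2, 89.8]
wrist_force: [-1.6, 7.3, 16.6]
gripper_width: 0.0255
grasp_force: 7.1
```

Run:
```python
from h import *
snap('side','s2.png')
```

```text
(no output)
```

View pics/s2.png

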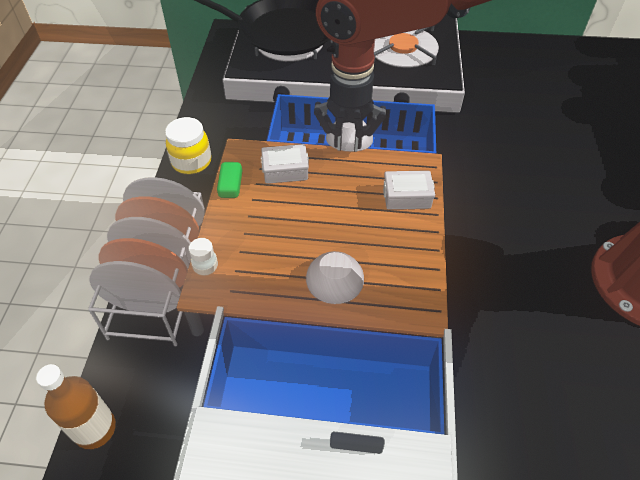

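>>> {"name": "arm_command", "arguments": {
  "commands": [
    [[-8,0,-4,0],[-16,0,-4,0],[-24,0,-4,0],[-32,0,-4,0],[-40,0,-4,0],[-48,0,-4,0],[-48,0,-4,0]]
  ]
}}

```text
time_s: 8.02
eef_pos: [0.5713, -0.2337, 0.113]
ee_rot: [-180.0, 0.0, 89.9]
wrist_force: [-0.1, -0.0, -0.6]
gripper_width: 0.0255
grasp_force: 0.0
```

Run:
```python
from h import *
a=snap('side','a.png')[60:220,230:480]; b=snap('top','b.png')[150:380,380:560]
a=cv2.resize(a,(400,256)); b=cv2.resize(b,(360,460))
o=np.zeros((460,760,3),np.uint8); o[:256,:400]=a; o[:,400:]=b
cv2.imwrite('pics/c3.png',o[:,:,::-1])
```

```text
(no output)
```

View pics/c3.png

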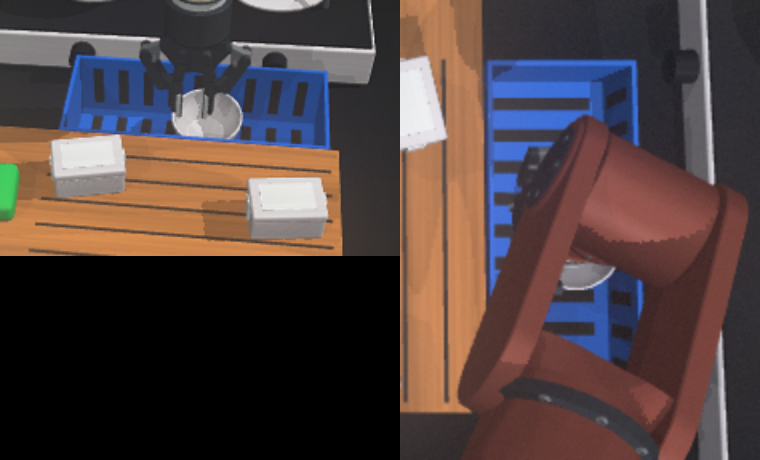

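>>> {"name": "arm_command", "arguments": {
  "commands": [
    [[0,0,-40,0],[0,0,-80,0],[40,0,-90,0],[80,0,-90,0],[120,0,-90,0],[160,0,-90,0],[200,0,-90,0],[240,0,-90,0],[280,0,-90,0],[320,0,-90,0],[360,0,-90,0],[400,0,-90,0],[425,0,-90,0],[425,0,-90,0],[425,0,-60,0],[425,0,-30,0],[425,0,0,0],[425,0,4,0],[425,0,4,0]]
  ]
}}

```text
time_s: 9.7
eef_pos: [0.569, 0.1924, 0.1063]
ee_rot: [-179.6, 0.1, 90.0]
wrist_force: [0.0, -0.8, -0.6]
gripper_width: 0.0256
grasp_force: 0.0
```

Run:
```python
from h import *
a=snap('side','a.png')[60:220,230:480]; b=snap('top','b.png')[150:380,380:560]
a=cv2.resize(a,(400,256)); b=cv2.resize(b,(360,460))
o=np.zeros((460,760,3),np.uint8); o[:256,:400]=a; o[:,400:]=b
cv2.imwrite('pics/c4.png',o[:,:,::-1])
for c in ('top','side'): print(c,[(np.round(d['xyz'],3).tolist(),round(d['score'],2)) for d in look_for(c,'bowl_a')])
```

```text
top [([0.55, -0.31, 0.021], 0.77), ([0.576, 0.108, 0.134], 0.59)]
side [([0.574, 0.16, 0.111], 0.6)]
```

View pics/c4.png

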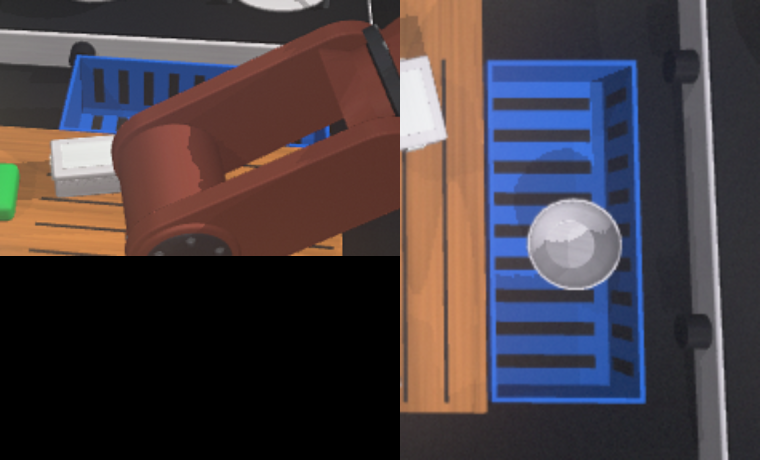

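>>> {"name": "arm_command", "arguments": {
  "commands": [
    [[-15,0,0,0],[-30,0,0,0],[-45,0,0,0],[-60,0,0,0],[-75,0,0,0],[-90,0,0,0],[-105,0,0,0],[-120,0,0,0],[-135,0,0,0],[-150,0,0,0],[-165,0,0,0],[-180,0,0,0],[-195,0,0,0],[-210,0,0,0],[-225,0,0,0],[-240,0,0,0],[-255,0,0,0],[-270,0,0,0],[-285,0,0,0],[-300,0,0,0]]
  ]
}}

```text
time_s: 11.57
eef_pos: [0.5721, -0.1083, 0.1111]
ee_rot: [179.8, -0.0, 89.9]
wrist_force: [0.6, 3.7, 3.2]
gripper_width: 0.0257
grasp_force: 2.3
```

Run:
```python
from h import *
viewer.get_image('side');viewer.get_image('top')
for c in ('top','side'): print(c,[(np.round(d['xyz'],3).tolist(),round(d['score'],2)) for d in look_for(c,'bowl_a')])
```

```text
top [([0.551, -0.312, 0.023], 0.67)]
side [([0.571, -0.13, 0.124], 0.78)]
```

>>> {"name": "arm_command", "arguments": {
  "commands": [
    [[-10,0,0,0],[-20,0,0,0],[-30,0,0,0],[-38,0,0,0],[-46,0,0,0],[-54,0,0,0],[-62,0,0,0],[-70,0,0,0],[-78,0,-2,0],[-86,0,-4,0],[-94,0,-4,0],[-102,0,-4,0],[-110,0,-4,0],[-118,0,-4,0],[-126,0,-4,0],[-132,0,-4,0],[-132,0,-4,0],[-132,0,-44,0],[-132,0,-84,0],[-132,0,-110,0]]
  ]
}}

```text
time_s: 13.43
eef_pos: [0.5725, -0.2392, 0.2226]
ee_rot: [179.8, 0.1, 90.0]
wrist_force: [1.3, 0.0, 0.7]
gripper_width: 0.0254
grasp_force: 0.0
```

>>> {"name": "arm_command", "arguments": {
  "commands": [
    [[20,-15,-12,7],[40,-30,-12,14],[60,-45,-12,21],[80,-60,-12,28],[100,-75,-12,35],[120,-90,-12,42],[140,-105,-12,49],[160,-115,-12,56],[160,-115,-12,63],[160,-115,-12,70],[160,-115,-12,77],[160,-115,-12,83],[160,-115,-12,83],[160,-115,-12,83]]
  ],
  "jaw": 100
}}

```text
time_s: 14.6
eef_pos: [0.4565, -0.0785, 0.2313]
ee_rot: [-180.0, -0.0, 7.1]
wrist_force: [-0.4, -0.2, 0.2]
gripper_width: 0.0856
grasp_force: 0.0
```

Run:
```python
from h import *
a=snap('side','a.png')[60:360,230:480]; b=snap('top','b.png')[150:380,330:560]
a=cv2.resize(a,(333,400)); b=cv2.resize(b,(400,400))
cv2.imwrite('pics/c5.png',np.hstack([a,b])[:,:,::-1])
for c in ('top','side'): 
  for q in ('bowl_a','box_a'):print(c,q,[(np.round(d['xyz'],3).tolist(),round(d['score'],2)) for d in look_for(c,q)])
```

```text
top bowl_a [([0.601, -0.295, 0.036], 0.81), ([0.554, -0.3, 0.074], 0.61)]
top box_a [([0.683, -0.122, 0.141], 0.82), ([0.488, -0.08, 0.139], 0.73)]
side bowl_a [([0.596, -0.31, 0.042], 0.79), ([0.552, -0.286, 0.07], 0.45)]
side box_a [([0.686, -0.104, 0.138], 0.84), ([0.455, -0.057, 0.143], 0.59)]
```

View pics/c5.png

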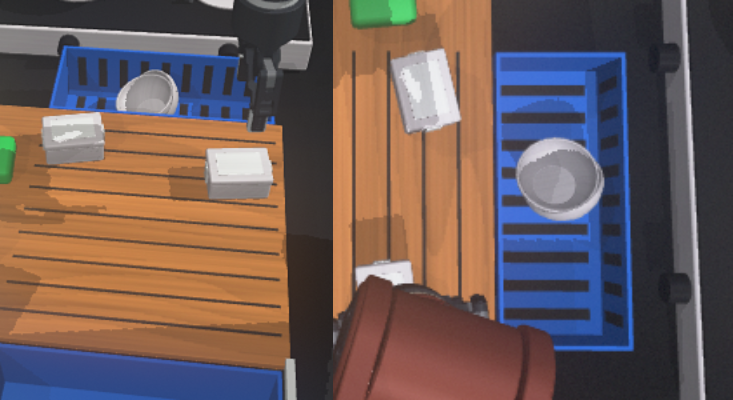

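>>> {"name": "arm_command", "arguments": {
  "commands": [
    [[0,0,35,0],[0,0,70,0],[0,0,95,0],[0,0,110,0],[0,0,120,0],[0,0,124,0],[0,0,124,0]]
  ]
}}

```text
time_s: 15.48
eef_pos: [0.4563, -0.0787, 0.1068]
ee_rot: [-180.0, 0.1, 7.0]
wrist_force: [-0.4, -1.2, -0.1]
gripper_width: 0.086
grasp_force: 0.0
```

>>> {"name": "arm_command", "arguments": {
  "commands": [
    [[0,0,0,0],[0,0,0,0],[0,0,0,0],[0,0,0,0],[0,0,0,0],[0,0,0,0],[0,0,0,0],[0,0,-20,0],[0,0,-50,0],[0,0,-80,0],[0,0,-90,0],[0,0,-90,0]]
  ],
  "jaw": 0
}}

```text
time_s: 16.48
eef_pos: [0.459, -0.0796, 0.2005]
ee_rot: [179.8, -0.4, 7.0]
wrist_force: [0.6, -0.2, -1.5]
gripper_width: 0.061
grasp_force: 66.2
```

>>> {"name": "arm_command", "arguments": {
  "commands": [
    [[7,-40,0,1],[15,-80,0,2],[23,-120,0,3],[31,-160,0,4],[39,-200,0,5],[46,-240,0,6],[54,-280,0,7],[61,-320,0,7],[67,-347,0,7],[67,-347,0,7],[67,-347,0,7],[67,-347,30,7],[67,-347,60,7],[67,-347,90,7],[67,-347,115,7],[67,-347,135,7],[67,-347,145,7],[67,-347,145,7],[67,-347,145,7]]
  ]
}}

```text
time_s: 18.07
eef_pos: [0.4806, 0.2727, 0.0516]
ee_rot: [179.9, 0.1, -0.1]
wrist_force: [-0.1, -0.1, -0.9]
gripper_width: 0.0609
grasp_force: 66.4
```

>>> {"name": "arm_command", "arguments": {
  "commands": [
    [[0,0,0,0],[0,0,0,0],[0,0,0,0],[0,0,0,0],[0,0,-20,0],[0,0,-50,0],[0,0,-90,0],[0,0,-130,0],[0,0,-170,0],[0,0,-180,0],[0,0,-180,0]]
  ],
  "jaw": 90
}}

```text
time_s: 18.98
eef_pos: [0.4844, 0.2754, 0.2389]
ee_rot: [-179.7, -0.6, -0.0]
wrist_force: [-0.2, -1.1, 0.1]
gripper_width: 0.0765
grasp_force: 0.0
```

>>> {"name": "arm_command", "arguments": {
  "commands": [
    [[20,40,0,-2],[40,80,0,-4],[60,120,0,-6],[80,160,0,-8],[100,200,0,-10],[120,240,0,-12],[140,280,0,-13.5],[160,320,0,-13.5],[180,355,0,-13.5],[200,385,0,-13.5],[207,400,0,-13.5],[207,400,0,-13.5],[207,400,0,-13.5],[207,400,35,-13.5],[207,400,70,-13.5],[207,400,95,-13.5],[207,400,112,-13.5],[207,400,122,-13.5],[207,400,126,-13.5],[207,400,126,-13.5]]
  ],
  "jaw": 100
}}

```text
time_s: 20.65
eef_pos: [0.6867, -0.125, 0.1049]
ee_rot: [-179.9, 0.1, 13.5]
wrist_force: [-0.1, -0.4, 0.3]
gripper_width: 0.0856
grasp_force: 0.0
```

>>> {"name": "arm_command", "arguments": {
  "commands": [
    [[0,0,0,0],[0,0,0,0],[0,0,0,0],[0,0,0,0],[0,0,0,0],[0,0,0,0],[0,0,0,0],[0,0,-20,0],[0,0,-50,0],[0,0,-80,0],[0,0,-90,0],[0,0,-90,0]]
  ],
  "jaw": 0
}}

```text
time_s: 21.65
eef_pos: [0.6903, -0.1272, 0.2009]
ee_rot: [179.8, -0.4, 13.5]
wrist_force: [0.4, -0.6, -1.5]
gripper_width: 0.061
grasp_force: 65.9
```

>>> {"name": "arm_command", "arguments": {
  "commands": [
    [[5,-40,0,1],[10,-80,0,3],[15,-120,0,5],[20,-160,0,7],[25,-200,0,9],[30,-240,0,11],[35,-280,0,13],[40,-320,0,13.5],[44,-360,0,13.5],[48,-400,0,13.5],[48,-400,0,13.5],[48,-400,0,13.5],[48,-400,30,13.5],[48,-400,60,13.5],[48,-400,90,13.5],[48,-400,115,13.5],[48,-400,135,13.5],[48,-400,145,13.5],[48,-400,145,13.5],[48,-400,145,13.5]]
  ]
}}

```text
time_s: 23.32
eef_pos: [0.6409, 0.2726, 0.0502]
ee_rot: [179.9, 0.1, -0.1]
wrist_force: [0.0, -0.3, -1.1]
gripper_width: 0.061
grasp_force: 66.1
```

>>> {"name": "arm_command", "arguments": {
  "commands": [
    [[0,0,0,0],[0,0,0,0],[0,0,0,0],[0,0,0,0],[0,0,-20,0],[0,0,-50,0],[0,0,-90,0],[0,0,-130,0],[0,0,-170,0],[0,-30,-200,0],[0,-70,-200,0],[0,-110,-200,0],[0,-150,-200,0],[0,-150,-200,0]]
  ],
  "jaw": 90
}}

```text
time_s: 24.48
eef_pos: [0.6395, 0.4318, 0.252]
ee_rot: [-179.7, -0.1, 0.3]
wrist_force: [-1.2, -1.4, -0.3]
gripper_width: 0.0771
grasp_force: 0.0
```

Run:
```python
from h import *
a=snap('side','a.png'); b=snap('top','b.png')
cv2.imwrite('pics/c6.png',cv2.resize(np.hstack([a,b]),(800,300))[:,:,::-1])
for c in ('top','side'): 
  for q in ('bowl_a','box_a','spice_jar','soap'):print(c,q,[(np.round(d['xyz'],3).tolist(),round(d['score'],2)) for d in look_for(c,q)])
m=cut_out('top','shutter')[0]['mask']
for r in (200,320):
    e=np.nonzero(m[r])[0]; print(back('top',e.max()+1,r,.113))
```

```text
top bowl_a [([0.599, -0.294, 0.036], 0.81), ([0.555, -0.304, 0.072], 0.63)]
top box_a [([0.641, 0.27, 0.044], 0.97), ([0.484, 0.268, 0.039], 0.82), ([0.544, -0.304, 0.011], 0.69), ([0.598, -0.292, 0.041], 0.44)]
top spice_jar [([0.786, 0.11, 0.157], 0.77)]
top soap [([0.786, -0.082, 0.122], 0.82)]
side bowl_a [([0.569, -0.322, 0.078], 0.64), ([0.605, -0.319, 0.045], 0.63)]
side box_a [([0.482, 0.283, 0.046], 0.74), ([0.621, 0.283, 0.045], 0.56)]
side spice_jar [([0.567, 0.401, 0.112], 0.46)]
side soap [([0.786, -0.095, 0.126], 0.82)]
[0.7006 0.3534 0.113 ]
[0.464  0.3576 0.113 ]
```

View pics/c6.png

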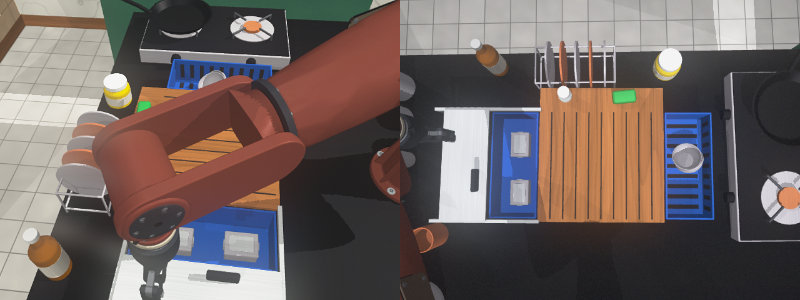

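```bash
python3 -c "
from bench import job; print(job.sign_off())"
```

```text
the job is handed in; nothing more can be done
None
```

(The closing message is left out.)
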